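# Load the wash tablet and snap the tub shut

### The job

Put the loose blue wash tablet into the open storage tub, then put the green lid on the tub's neck and push it straight down past the catches until it clicks home. After the click do not let up: finish while the gripper is still pressing the lid firmly down on its seal. Leave the softener bottle, the brush and the plant where they are.

Things in the scene. Friction and masses are not known exactly. Their poses are not given: they have to be found in the camera images.
- tub: Clear storage tub on a wooden coaster 92 mm wide, fixed to the worktop. Origin: centre of the underside, z up. Body 72 mm in diameter up to a white shoulder at z = 85 mm; round white neck, 48 mm in outer diameter with bevelled top edge, up to the mouth at z = 112 mm. The mouth is 40 mm across; inner floor at z = 30 mm (tablets already in lie below it). Any yaw of the lid fits.
- tub_mouth (a point): Centre of the tub's open mouth, 112 mm above the worktop.
- tub_catches (a point): On the neck's axis at z = 103.5 mm, level with six sprung steel catch balls that stick 4.3 mm out of the neck all round. Pushing the lid down over them takes roughly 8 to 14 N; about 5 mm further down the resistance drops to none, and over the last 8 mm the balls snap out above the lid's bead and pull it down (about 10 N) to the seal.
- tub_seat (a point): Centre of the top of the free seal, z = 90 mm. Height of the lid's origin above the tub's origin: about 108 mm when it first rests on the catches, about 90 mm when clicked and just resting on the seal, 87 to 89 mm when firmly pressed.
- seal (a joint): Red sprung sealing ring on the tub's shoulder, 51 mm inner and 63 mm outer diameter. Value: how far the lid presses it down, in m: 0 free, 0.003 at its stop. It gives 1 mm per 4 N, so the stop is reached at 12 N. Firmly pressed means more than 1 mm, that is more than about 4 N still held after the click (8 to 12 N is a good push).
- lid: Olive-green round snap lid, loose, mouth down on the worktop, about 90 g. Origin: centre of its underside (mouth rim), z up. Cap 65 mm in diameter, 31 mm high; on top a gold cylindrical knob, 26 mm in diameter and 24 mm high (total 55 mm). Inside: a bead 8 mm high at the mouth with a 52.4 mm opening, above it a space 58 mm wide; 25 mm deep from rim to top.
- lid_knob (a point): Middle of the lid's knob, on its axis, 43 mm above the lid's origin.
- tablet: Loose blue wash tablet (hard puck) with a white spot, 28 mm in diameter and 16 mm high, lying flat, about 22 g. Origin: centre of its underside.
- softener: Amber bottle with black cap, 60 mm in diameter, 160 mm tall, loose bystander. Origin: centre of its underside.
- brush: Scrubbing brush, wooden block on white bristles, 140 x 52 x 36 mm, bristles down, loose bystander. Origin: centre of its underside, x along its length.
- plant: White plant pot 80 mm wide, 60 mm high, with green leaves to about 120 mm, loose bystander. Origin: centre of its underside.

How it is judged:
By the outcome, as a careful person would: the job done as asked, in the order asked, and still so for the second after the job is handed in, while the arm keeps its last pose, push and grip.
It also fails if it takes over 61 s, if anything falls off the work surface, if the arm or the gripper's body presses on something with over 40 N, if the wrist force passes 120 N, or if a joint passes its speed limit or range.

### The arm

A 6-joint arm with a two-finger parallel gripper is mounted at the origin on the work surface. World frame = base frame: x ahead of the robot, y to its left, z up, the work surface at z = 0. Lengths are in m, angles in rad, forces in N, time in s.
With the tool pointing down it reaches from about 0.375 to 0.925 m from the base axis. Payload 5.7 kg.
Tool frame: the origin (TCP) lies on the mounting face of the last link; the fingertips stand 173 mm ahead of it and the grasp point (between the pads) lies 155 mm ahead of it (env.hold_point_z is the distance from the TCP to the grasp point, in m); z points along the fingers, y is the line along which they close (so a half turn about z gives the same grasp; the last joint's range is limited). The gripper opens to 85 mm and grips with 20 to 120 N. Pads are 22 mm wide; open, the fingers measure 114 mm over their backs; the gripper's body (76 mm by 85 mm) begins 54 mm behind the grasp point. The pads swing forward as they close: fully open they stand 13 mm farther back than shut.
Start: joints at [1.16, 0.359, 1.51, -0, 1.272, -0.115], TCP at [0.175, 0.574, 0.405] pointing down, gripper open.
Joint ranges: [-2.97, 2.97], [-1.01, 2.36], [0.21, 2.38], [-0.96, 4.11], [0.2, 2.71], [-2.98, 2.98]. Speed limits (rad/s): [2.39, 2.39, 3.14, 3.14, 3.14, 3.14].

### API

Orientations are given as a unit quaternion [x, y, z, w].
In Python, from rig import observe, optics, job_done, env gives the robot as it stands. The module is installed in compiled form; this text tells all that it offers.
- The arm moves only by the tool move_arm, never from a script. Its argument "plan" is a list that holds one entry, the list of rows, each a list of 4 numbers: the shift along the world's x, y, z each as a share of 0.06 m, from -1 to 1, then the turn about the world's z as a share of 60 degrees, from -1 to 1. A call has 1 to 8 rows; each row shifts and turns the commanded pose from where the row before left it; what a row does not reach is not made up. A row lasts 1/8 s, in which the tool goes at most 62.5 mm and 10.7 degrees, less where a joint would pass 70% of its speed; a pose out of reach is approached as far as the arm can. A call with a number of a shift or a turn outside -1 to 1 is refused whole. A call with a gripper value outside its range is refused whole. "claw" is the closure, from -1 (fully open) to 1 (shut), set as the call begins (left out, the last holds). The fingers move at their own pace and stop on an object; the grip force is fixed at half the most. Time passes only in rows, so rows that do not move let the fingers close. It gives the time, the measured TCP pose, the force, the opening and the grip force at its end, in the units of the state.
- observe(): the state, without advancing time (a new reading comes with each control period).
- optics.read_camera(name): name is "side" or "top"; returns the picture (420x560x3 uint8, red, green, blue); there is no depth.
- optics.camera_info(name): a dict with "vertical_fov" (degrees; the focal length in pixels is half the picture's height over the tangent of half this angle, whatever the lens; pixels are square), "cx", "cy" (the principal point, pixels), "k1" (the pictures are not rectified: a ray, as slopes to the right and down, at radius r is drawn at 1 + k1 r^2 times it, then the intrinsics apply), "rvec" (rotation vector, rad) and "tvec" (3), from world to camera coordinates, as OpenCV has them. Camera axes: x right, y down, z forward; pixel columns grow to the right and rows downward; lengths in m; the calibration is good to about 2 mm. A picture is of the moment at which its call begins. camera_info takes no time and is no camera call.
- job_done(): hands the job in; it is judged then, once.
The state is a dict: "clock": time; "q": joint angles; "dq": joint speeds; "tau": joint torques, N m; "tool_pos": TCP position; "eef_rot": TCP orientation; "ft_force": force on the tool from outside, world axes, zero at the start; "torque": the same for the moment, N m; "width": finger opening in m; "gripper_force": force on a finger pad.
Only numpy, scipy, OpenCV 4.12 (cv2) and the standard library are available. Lean on these libraries where they do the work, as an engineer would, in place of code of your own. Each camera call takes 0.05 s, during which the arm holds its last target. There are 200 camera calls.

## Working session

There is one attempt and no reset: what is moved stays moved. The work goes in short steps, Python scripts to look and compute and a tool call to move; the robot and the scene stay as the last step left them, time stands still between calls to the robot, and variables do not carry over. Pictures are saved under pics/ and viewed, at most 10 in all, crops included, and the job is handed in when it is done.

Besides the shell and the picture viewer there is one more tool, called in YAML: its name, and indented under it one key for each argument. move_arm: Moves the arm, as the interface text tells. Its arguments: {"type":"object","properties":{"plan":{"type":"array","items":{"type":"array","items":{"type":"array","items":{"type":"number","minimum":-1,"maximum":1}}}},"claw":{"type":"number"}},"required":["plan"]}

```bash
mkdir -p pics
cat > h.py <<'E'
import numpy as np, cv2
from rig import observe, optics, env
def snap(c,n):
    im=optics.read_camera(c); cv2.imwrite(f'pics/{n}.png',im[:,:,::-1]); return im
def cam(c):
    i=optics.camera_info(c); f=210/np.tan(np.radians(i['vertical_fov'])/2)
    return f,i['cx'],i['cy'],i['k1'],cv2.Rodrigues(np.array(i['rvec'],float))[0],np.array(i['tvec'],float)
def ray(c,u,v):
    f,cx,cy,k,R,t=cam(c)
    d=np.array([(u-cx)/f,(v-cy)/f]); s=d.copy()
    for _ in range(50): s=d/(1+k*(s@s))
    w=R.T@np.array([*s,1]); return -R.T@t, w/np.linalg.norm(w)
def atz(c,u,v,z):
    o,w=ray(c,u,v); return o+w*(z-o[2])/w[2]
def tri(p1,p2,c1='top',c2='side'):
    a,u=ray(c1,*p1); b,w=ray(c2,*p2)
    s=np.linalg.lstsq(np.c_[u,-w],b-a,rcond=None)[0]
    P,Q=a+u*s[0],b+w*s[1]; return (P+Q)/2,np.linalg.norm(P-Q)
def proj(c,P):
    f,cx,cy,k,R,t=cam(c); p=R@np.array(P,float)+t; s=p[:2]/p[2]; s=s*(1+k*(s@s)); return s*f+[cx,cy]
E
python3 - <<'E'
from h import *
for c in('top','side'):
    im=snap(c,c+'0'); print(c,optics.camera_info(c), 'pos',-cam(c)[4].T@cam(c)[5])
print(observe(),env.hold_point_z)
E
```

```text
top {'vertical_fov': 51.43440757243817, 'cx': 274.9559789491975, 'cy': 214.1776906152307, 'k1': -0.05793516891772648, 'rvec': array([ 2.12432054, -2.16032834,  0.14757103]), 'tvec': array([0.01513225, 0.63273952, 1.49043919])} pos [ 0.41035418 -0.00553444  1.56638951]
side {'vertical_fov': 56.270041799519056, 'cx': 279.50663542333064, 'cy': 207.75201899980704, 'k1': 0.03226752732042603, 'rvec': array([ 2.12937418, -0.5362121 ,  0.27083939]), 'tvec': array([-0.52714606,  0.24707938,  0.94287291])} pos [ 0.17228901 -0.80578649  0.74092182]
{'clock': 0.1, 'q': array([ 1.15989629e+00,  3.59429181e-01,  1.51130782e+00, -3.39946388e-05,
        1.27248415e+00, -1.15081742e-01]), 'dq': array([-0.00238661, -0.00134762, -0.00190536,  0.00145629,  0.00024354,
       -0.00075169]), 'tau': array([-4.58517552e-04, -5.28653634e+01, -2.79349422e+01, -4.57538299e-04,
        4.90060891e-03,  9.38403701e-06]), 'tool_pos': array([0.17478993, 0.57364643, 0.4039459 ]), 'eef_rot': array([ 1.47365428e-01,  9.89081780e-01, -7.90471791e-04, -1.95995171e-04]), 'ft_force': array([ 0.1279375 , -0.01727813, -0.11652705]), 'torque': array([-0.0120073 ,  0.01199786,  0.02291933]), 'gripper_force': 0.0, 'width': 0.08553017782698762} 0.1547
```

View pics/top0.png

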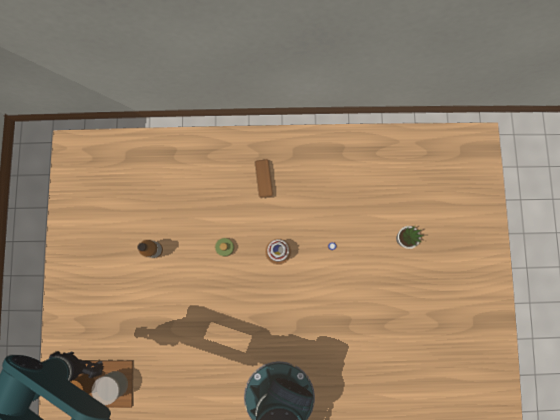

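View pics/side0.png

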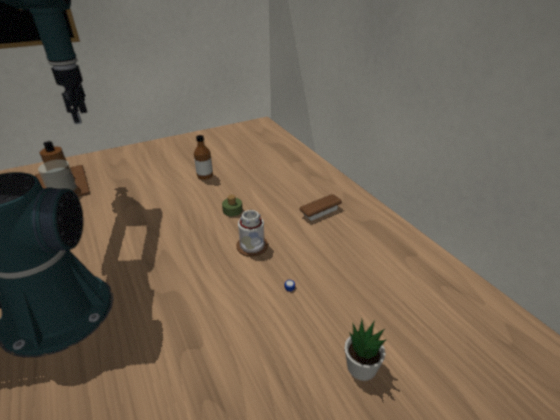

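The top picture shows the lid near (225,246), tub (278,250), tablet (332,246), brush (264,178), softener (150,248) and plant (410,237). In the side picture the lid is near (232,206), the tub mouth (250,215) and the tablet (290,285). I'll enlarge these next.

Run:
```python
from h import *
t=cv2.imread('pics/top0.png');s=cv2.imread('pics/side0.png')
def cr(im,u,v,w,h,k): return cv2.resize(im[v:v+h,u:u+w],None,fx=k,fy=k,interpolation=cv2.INTER_CUBIC)
a=cr(t,210,230,132,40,6); 
b=np.hstack([cr(s,215,190,66,66,6),cr(s,265,260,66,66,6)[:, :396]])
cv2.imwrite('pics/crop0.png',np.vstack([a[:200],b[:,:792]]) if 0 else np.vstack([cv2.resize(a,(792,240))[:204+36],b])[:600])
```

```text
(no output)
```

View pics/crop0.png

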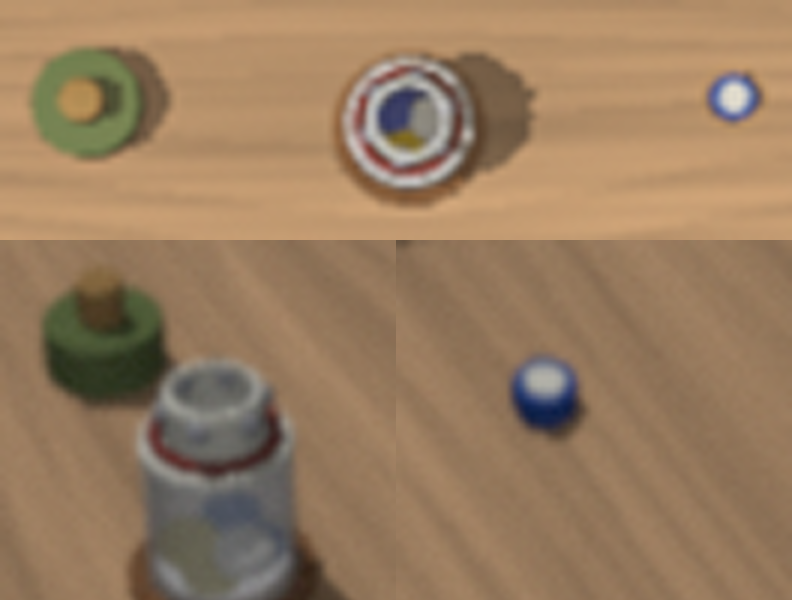

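The crop shows, in crop pixels: knob top (80,100), mouth (409,120) and tablet spot (735,96) from above. From the side: knob top (101,280), mouth (213,386) and tablet top (546,380).

Run:
```python
from h import *
T=lambda x,y:(210+(x+.5)/6-.5,230+(y+.5)/6-.5)
S=lambda x,y:(215+(x+.5)/6-.5,190+(y-240+.5)/6-.5)
B=lambda x,y:(265+(x-396+.5)/6-.5,260+(y-240+.5)/6-.5)
for n,a,b,z in [('knob',T(80,100),S(101,280),.055),('mouth',T(409,120),S(213,386),.112),('tab',T(735,96),B(546,380),.016)]:
    print(n,*tri(a,b),atz('top',*a,z),atz('side',*b,z))
print('captop',atz('top',*T(88,102),.028))
for c,p in[('soft',(150,248)),('plant',(408,237))]:print(c,atz('top',*p,.05))
```

```text
knob [0.52327988 0.18656231 0.05554702] 0.0024077830198926155 [0.52217604 0.1870078  0.055     ] [0.52472109 0.1870258  0.055     ]
mouth [ 0.50462452 -0.00365551  0.11408156] 0.001920048993262176 [ 0.50385466 -0.00332323  0.112     ] [ 0.50666168 -0.00124855  0.112     ]
tab [ 0.5211108  -0.19666701  0.01684444] 0.0006191530247713577 [ 0.52088553 -0.19664623  0.016     ] [ 0.52181782 -0.19604784  0.016     ]
captop [0.52291986 0.18572139 0.028     ]
soft [0.52027179 0.44400433 0.05      ]
plant [ 0.5435279  -0.45958841  0.05      ]
```

Measured heights agree with the text: 55.5, 114 and 16.8 mm against 55, 112 and 16. Next I'll move towards the tablet and align the jaws with world y.

move_arm:
  plan:
    - [[0.8,-0.5,0,0.14],[0.8,-0.5,0,0.14],[0.8,-0.5,0,0],[0.8,-0.5,0,0],[0.8,-0.5,0,0],[0.8,-0.5,0,0],[0.6,-0.8,0,0],[0.3,-0.8,0,0]]
  claw: -1

```text
clock: 1.1
tool_pos: [0.5187, 0.2962, 0.4041]
eef_rot: [0.002, 1.0, -0.0, 0.0]
ft_force: [0.1, 0.9, 0.8]
width: 0.0855
gripper_force: 0.0
```

move_arm:
  plan:
    - [[0,-1,0,0],[0,-1,0,0],[0,-1,0,0],[0,-1,0,0],[0,-1,-0.3,0],[0,-1,-0.4,0],[0,-1,-0.5,0],[0,-1,-0.5,0]]

```text
clock: 2.1
tool_pos: [0.5166, -0.1736, 0.3067]
eef_rot: [0.001, 1.0, -0.0, 0.0]
ft_force: [1.5, -0.3, -0.2]
width: 0.0855
gripper_force: 0.0
```

move_arm:
  plan:
    - [[0.05,-0.22,-0.4,0],[0,0,-0.4,0],[0,0,0,0],[0,0,0,0]]

```text
clock: 2.6
tool_pos: [0.5201, -0.1848, 0.2601]
eef_rot: [0.001, 1.0, -0.0, 0.0]
ft_force: [0.4, -0.3, 0.0]
width: 0.0856
gripper_force: 0.0
```

move_arm:
  plan:
    - [[0.02,-0.2,-0.4,0],[0,0,-0.4,0],[0,0,-0.3,0],[0,0,-0.25,0],[0,0,0,0],[0,0,0,0]]

```text
clock: 3.35
tool_pos: [0.5215, -0.197, 0.1793]
eef_rot: [0.001, 1.0, -0.0, 0.001]
ft_force: [-0.1, -0.4, 1.0]
width: 0.0851
gripper_force: 0.0
```

Run:
```python
from h import *
s=snap('side','s1');t=snap('top','t1');print(observe()['tool_pos'])
def cr(im,u,v,w,h,k): return cv2.resize(im[v:v+h,u:u+w],None,fx=k,fy=k,interpolation=cv2.INTER_CUBIC)
cv2.imwrite('pics/c1.png',np.hstack([cr(s,240,230,100,100,4),cr(t,290,200,90,100,4)])[:,:,::-1])
```

```text
[ 0.52153157 -0.19711869  0.17943107]
```

View pics/c1.png

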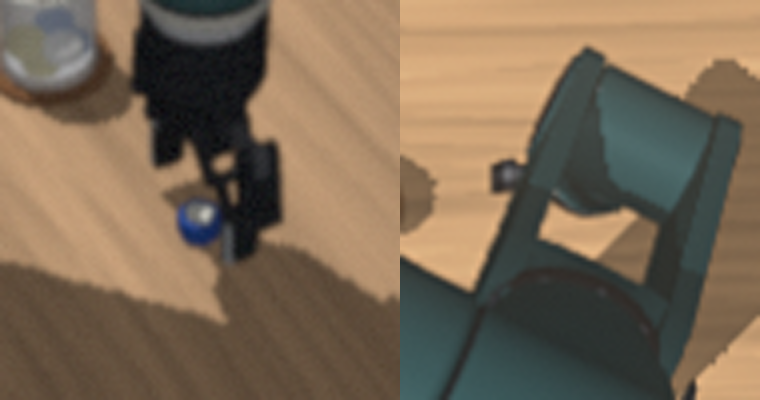

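The side crop shows the tablet (at crop (200,222)) between the two open fingers, so I'll close on it.

move_arm:
  plan:
    - [[0,0,0,0],[0,0,0,0],[0,0,0,0],[0,0,0,0],[0,0,0,0],[0,0,0,0],[0,0,0,0],[0,0,0,0]]
  claw: 1

```text
clock: 4.45
tool_pos: [0.5211, -0.197, 0.179]
eef_rot: [0.001, 1.0, -0.0, 0.0]
ft_force: [-1.0, 0.4, 4.2]
width: 0.025
gripper_force: 58.6
```

move_arm:
  plan:
    - [[0,0,0.3,0],[0,0,0.5,0],[0,0,0.7,0],[0,0.6,0.7,0],[0,0.8,0.3,0],[0,0,0,0],[0,0,0,0]]

```text
clock: 5.32
tool_pos: [0.521, -0.1131, 0.3284]
eef_rot: [0.001, 1.0, -0.0, -0.0]
ft_force: [-0.6, -0.9, -0.3]
width: 0.0252
gripper_force: 59.1
```

Run:
```python
from h import *
s=snap('side','s2');o=observe();p=o['tool_pos'];print(p,o['width'],o['gripper_force'],o['eef_rot'])
print('proj grasp',proj('side',p-[0,0,.1547]),proj('side',p-[0,0,.173]))
def cr(im,u,v,w,h,k): return cv2.resize(im[v:v+h,u:u+w],None,fx=k,fy=k,interpolation=cv2.INTER_CUBIC)
cv2.imwrite('pics/c2.png',cr(s,220,160,100,75,8)[:,:,::-1])
```

```text
[ 0.52097463 -0.11351057  0.32803079] 0.025195306527794437 59.062803983688354 [ 1.29049734e-03  9.99999080e-01 -1.47786300e-04 -3.90744269e-04]
proj grasp [273.3239325 215.6612045] [273.43376523 221.63391081]
```

View pics/c2.png

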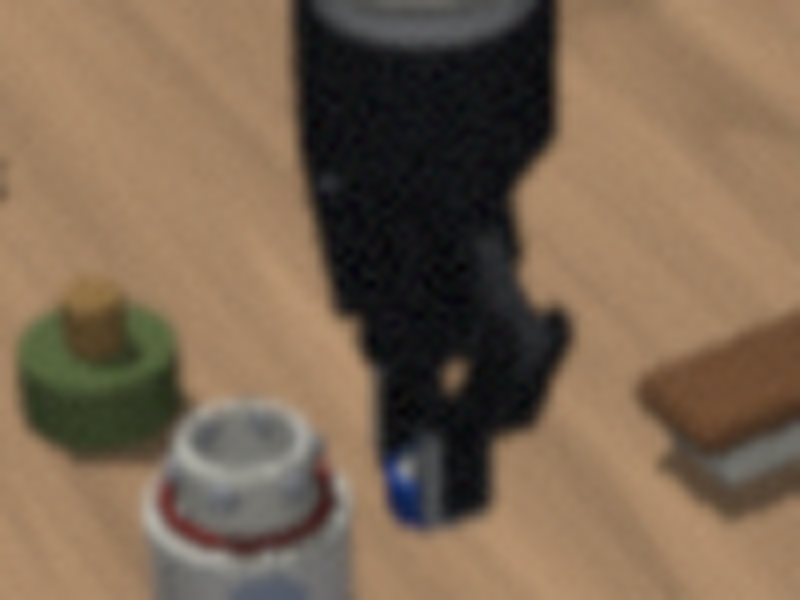

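The tablet is held at the fingertips (crop about (405,485)) and centred on the projected grasp axis, so I'll take it over the mouth.

move_arm:
  plan:
    - [[-0.27,0.6,0.1,0],[0,0.7,0,0],[0,0.5,0,0],[0,0.05,0,0],[0,0,0,0],[0,0,0,0],[0,0,0,0]]

```text
clock: 6.25
tool_pos: [0.505, -0.0029, 0.3345]
eef_rot: [0.002, 1.0, -0.0, -0.0]
ft_force: [0.7, -0.5, 0.5]
width: 0.025
gripper_force: 59.1
```

Run:
```python
from h import *
s=snap('side','s3');t=snap('top','t3');o=observe();p=o['tool_pos'];print(p,o['width'],o['gripper_force'])
print('mouth px',proj('side',[*p[:2],.112]),'now tip',proj('side',p-[0,0,.173]))
def cr(im,u,v,w,h,k): return cv2.resize(im[v:v+h,u:u+w],None,fx=k,fy=k,interpolation=cv2.INTER_CUBIC)
cv2.imwrite('pics/c3.png',cr(s,210,160,80,75,8)[:,:,::-1])
```

```text
[ 0.5049655  -0.0025741   0.33456476] 0.025457908711407712 59.13854241371155
mouth px [249.71875704 214.34272586] now tip [248.79481157 199.2215227 ]
```

View pics/c3.png

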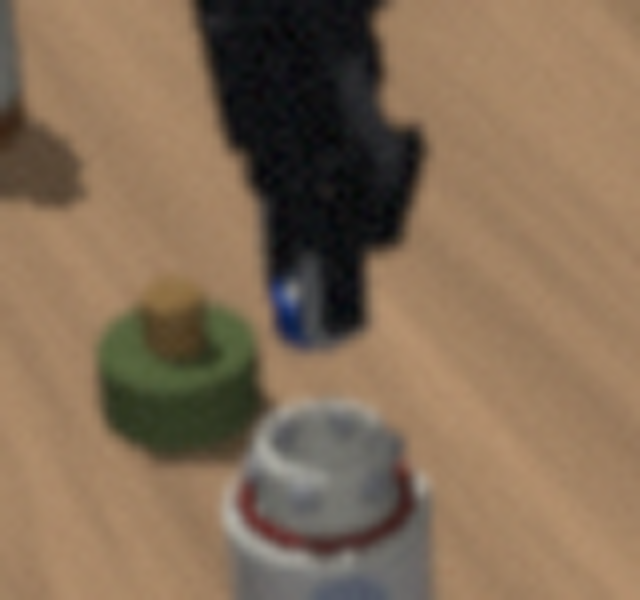

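The mouth is at crop (326,440), within about 1 px of where the tool axis projects, and the tablet sits straight above it. I'll lower and release.

move_arm:
  plan:
    - [[0,0,-0.3,0],[0,0,-0.3,0],[0,0,-0.17,0],[0,0,0,0],[0,0,0,0],[0,0,0,0]]

```text
clock: 7.1
tool_pos: [0.5053, -0.002, 0.289]
eef_rot: [0.001, 1.0, -0.0, 0.001]
ft_force: [0.4, 0.4, -0.4]
width: 0.0253
gripper_force: 59.1
```

move_arm:
  plan:
    - [[0,0,0,0],[0,0,0,0],[0,0,0,0],[0,0,0,0]]
  claw: 0.0

```text
clock: 7.6
tool_pos: [0.5049, -0.002, 0.2884]
eef_rot: [0.001, 1.0, -0.0, 0.0]
ft_force: [0.3, 0.5, -0.5]
width: 0.0427
gripper_force: 0.0
```

Next I'll raise, move towards the lid at (0.523, 0.1865), and look.

move_arm:
  plan:
    - [[0,0,0.4,0],[0,0,0.5,0],[0.1,0.6,0.2,0],[0.1,0.8,0,0],[0.1,0.8,0,0],[0,0.8,0,0],[0,0.15,0,0],[0,0,0,0]]
  claw: -1

```text
clock: 8.6
tool_pos: [0.5227, 0.1872, 0.3542]
eef_rot: [0.001, 1.0, -0.0, -0.0]
ft_force: [1.3, 0.6, -0.3]
width: 0.0851
gripper_force: 0.0
```

Run:
```python
from h import *
s=snap('side','s4');t=snap('top','t4');o=observe();p=o['tool_pos'];print(p,o['width'])
def cr(im,u,v,w,h,k): return cv2.resize(im[v:v+h,u:u+w],None,fx=k,fy=k,interpolation=cv2.INTER_CUBIC)
cv2.imwrite('pics/c4.png',np.hstack([cr(s,205,170,100,120,5),cr(t,258,225,60,120,5)])[:,:,::-1])
```

```text
[0.52281195 0.18605941 0.35424022] 0.08516634571232219
```

View pics/c4.png

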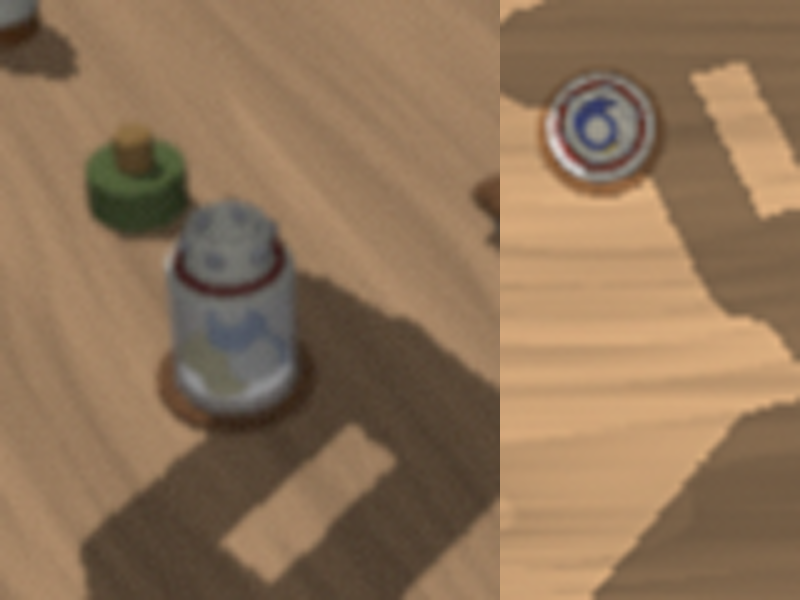

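The top crop shows the tablet inside the tub (blue with its white spot, at crop (600,125)). I'll refine the tub axis and lid position by colour.

Run:
```python
from h import *
import cv2
def ell(im,lo,hi,box):
    u,v,w,h=box; c=cv2.resize(im[v:v+h,u:u+w],None,fx=8,fy=8,interpolation=cv2.INTER_CUBIC)
    m=cv2.inRange(cv2.cvtColor(c,cv2.COLOR_BGR2HSV),lo,hi)
    n,l,st,ce=cv2.connectedComponentsWithStats(m); i=1+np.argmax(st[1:,4])
    pts=cv2.findContours((l==i).astype(np.uint8),0,1)[0][0]; (x,y),ax,_=cv2.fitEllipse(cv2.convexHull(pts))
    return (u+(x+.5)/8-.5,v+(y+.5)/8-.5),np.array(ax)/8
t=cv2.imread('pics/top0.png');t4=cv2.imread('pics/t4.png')[:,:,::1]
for nm,im in(('t0',t),):
    p,a=ell(im,(0,110,60),(8,255,255),(262,234,34,34)); print(nm,'ring',p,a,atz('top',*p,.090))
    p,a=ell(im,(174,110,60),(180,255,255),(262,234,34,34)); print(nm,'ring2',p,a,atz('top',*p,.090))
    p,a=ell(im,(30,90,40),(60,255,255),(205,230,40,34)); print(nm,'lid',p,a,atz('top',*p,.030))
    p,a=ell(im,(12,110,150),(24,255,255),(216,238,16,16)); print(nm,'knob',p,a,atz('top',*p,.054))
```

```text
t0 ring (280.18907928466797, 257.22806549072266) [1.33707404 6.34167862] [ 0.47934232 -0.01108183  0.09      ]Traceback (most recent call last):
  File "<stdin>", line 12, in <module>
  File "<stdin>", line 6, in ell
    return _wrapfunc(a, 'argmax', axis=axis, out=out, **kwds)
    return bound(*args, **kwds)
ValueError: attempt to get argmax of an empty sequence
```

Run:
```python
from h import *
T=lambda x,y:(210+(x+.5)/6-.5,230+(y+.5)/6-.5)
C4=lambda x,y:(258+(x-500+.5)/5-.5,225+(y+.5)/5-.5)
print('shoulder',atz('top',*T(408.5,122),.085),atz('top',*C4(601,126),.085))
print('lid cap',atz('top',*T(87,103),.029))
# common offset-free side estimates
print('side mouth', atz('side',210+326.5/8-.5,160+440.5/8-.5,.112))
p=np.array([0.5227,0.186,0.055]);print('knob px at pose',proj('side',p),proj('top',p))
```

```text
shoulder [ 0.50446444 -0.00298011  0.085     ] [ 0.50485258 -0.00343936  0.085     ]
lid cap [0.5222669  0.18618753 0.029     ]
side mouth [ 0.50596208 -0.00427394  0.112     ]
knob px at pose [230.94782298 196.57437041] [223.20603564 246.09469122]
```

move_arm:
  plan:
    - [[0,0,-0.5,0],[0,0,-0.6,0],[0,0,-0.6,0],[0,0,-0.4,0],[0,0,-0.25,0],[0,0,-0.07,0],[0,0,0,0],[0,0,0,0]]

```text
clock: 9.7
tool_pos: [0.5234, 0.1871, 0.2101]
eef_rot: [0.001, 1.0, 0.0, 0.001]
ft_force: [0.6, 0.5, 1.1]
width: 0.0854
gripper_force: 0.0
```

move_arm:
  plan:
    - [[0,0,0,0],[0,0,0,0],[0,0,0,0],[0,0,0,0],[0,0,0,0],[0,0,0,0],[0,0,0,0],[0,0,0,0]]
  claw: 1

```text
clock: 10.7
tool_pos: [0.5229, 0.1871, 0.2096]
eef_rot: [0.001, 1.0, -0.0, 0.0]
ft_force: [-1.7, 0.1, 6.2]
width: 0.024
gripper_force: 58.6
```

move_arm:
  plan:
    - [[0,0,0.3,0],[0,0,0.6,0],[0,0,0.7,0],[0,0,0.6,0],[0,-0.2,0.3,0],[0,-0.3,0,0],[0,0,0,0],[0,0,0,0]]

```text
clock: 11.7
tool_pos: [0.5224, 0.1565, 0.3576]
eef_rot: [0.002, 1.0, -0.0, -0.002]
ft_force: [0.4, 0.3, -0.3]
width: 0.0238
gripper_force: 59.0
```

Run:
```python
from h import *
s=snap('side','s5');o=observe();p=o['tool_pos'];print(p,o['width'],o['gripper_force'],o['ft_force'],o['torque'])
q=p-[0,0,.2096]
for dz in(0,.031):
  print(dz,[((np.array(proj('side',q+[.0325*np.cos(a),.0325*np.sin(a),dz]))-[200,140]+.5)*8-.5).round() for a in np.arange(0,6.2,np.pi/4)])
def cr(im,u,v,w,h,k): return cv2.resize(im[v:v+h,u:u+w],None,fx=k,fy=k,interpolation=cv2.INTER_CUBIC)
cv2.imwrite('pics/c5.png',cr(s,200,140,90,75,8)[:,:,::-1])
```

```text
[0.52253475 0.1567349  0.35781278] 0.023684964364192942 59.00996804237366 [-0.10733779 -0.20022839 -1.16103236] [-0.01463953 -0.02530405  0.01574328]
0 [array([342., 264.]), array([294., 244.]), array([228., 247.]), array([181., 273.]), array([179., 307.]), array([227., 329.]), array([296., 325.]), array([343., 298.])]
0.031 [array([336., 192.]), array([288., 171.]), array([222., 175.]), array([173., 200.]), array([172., 233.]), array([220., 255.]), array([290., 251.]), array([338., 224.])]
```

View pics/c5.png

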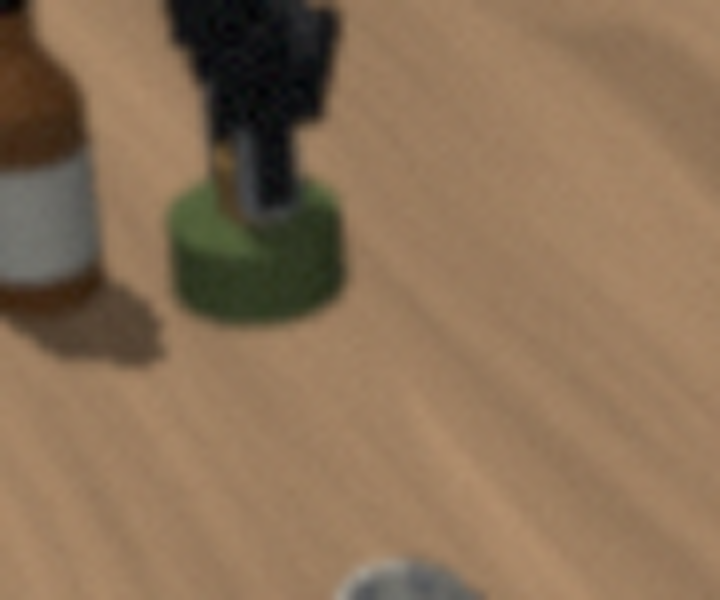

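The lid hangs level, centred at crop x≈256 against 258 predicted, so its axis is the tool axis within about 1 mm. I'll carry it over the neck.

move_arm:
  plan:
    - [[-0.1,-0.5,0,0],[-0.1,-0.7,0,0],[-0.1,-0.7,0,0],[0,-0.5,0,0],[0,-0.26,0,0],[0,0,0,0],[0,0,0,0],[0,0,0,0]]

```text
clock: 12.75
tool_pos: [0.5049, -0.0016, 0.3591]
eef_rot: [0.001, 1.0, 0.0, -0.0]
ft_force: [1.2, -0.7, -1.3]
width: 0.0236
gripper_force: 59.1
```

move_arm:
  plan:
    - [[0,-0.02,-0.2,0],[0,0,-0.2,0],[0,0,-0.13,0],[0,0,0,0],[0,0,0,0]]

```text
clock: 13.38
tool_pos: [0.505, -0.0038, 0.3274]
eef_rot: [0.001, 1.0, -0.0, 0.0]
ft_force: [0.1, 0.1, -1.1]
width: 0.0236
gripper_force: 59.1
```

Run:
```python
from h import *
s=snap('side','s6');o=observe();p=o['tool_pos'];print(p,o['width'],o['ft_force'],o['torque'])
def cr(im,u,v,w,h,k): return cv2.resize(im[v:v+h,u:u+w],None,fx=k,fy=k,interpolation=cv2.INTER_CUBIC)
cv2.imwrite('pics/c6.png',cr(s,210,170,80,75,8)[:,:,::-1])
```

```text
[ 0.50512632 -0.00382804  0.32763452] 0.024033465535763143 [ 0.74807523  0.05074434 -0.57863807] [-0.01145101 -0.03540555 -0.03636249]
```

View pics/c6.png

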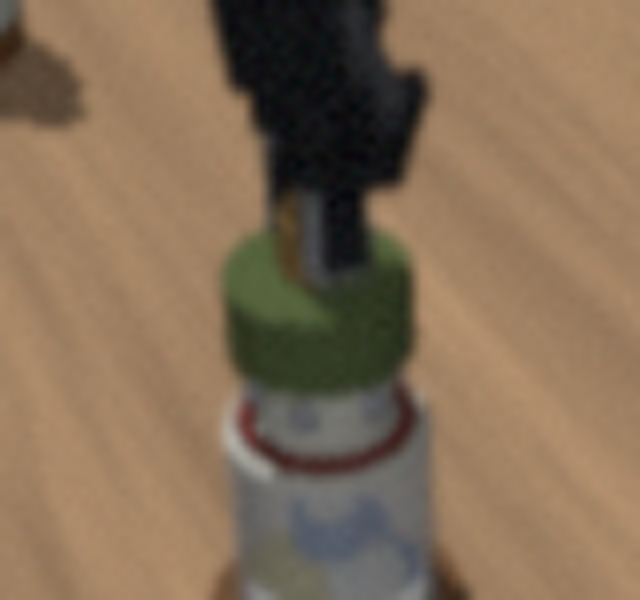

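Lid centred at crop x≈318, ring at 326. The expected perspective drift is about 6 px, so it is aligned within 1 mm. I'll lower onto the catches.

move_arm:
  plan:
    - [[0,0.01,-0.08,0],[0,0,-0.06,0],[0,0,0,0],[0,0,0,0]]

```text
clock: 13.92
tool_pos: [0.5049, -0.0032, 0.319]
eef_rot: [0.001, 1.0, -0.0, -0.0]
ft_force: [-0.6, -0.3, -1.3]
width: 0.0234
gripper_force: 59.0
```

move_arm:
  plan:
    - [[0,0,-0.05,0],[0,0,0,0],[0,0,0,0]]

```text
clock: 14.3
tool_pos: [0.5054, -0.0035, 0.3166]
eef_rot: [0.001, 1.0, -0.0, 0.001]
ft_force: [-0.4, -2.4, 5.3]
width: 0.0235
gripper_force: 59.8
```

move_arm:
  plan:
    - [[0,0,-0.05,0],[0,0,0,0],[0,0,0,0]]

```text
clock: 14.68
tool_pos: [0.5054, -0.0034, 0.3137]
eef_rot: [0.001, 1.0, -0.0, 0.001]
ft_force: [-0.9, -1.2, 6.5]
width: 0.0237
gripper_force: 59.8
```

move_arm:
  plan:
    - [[0,0,-0.05,0],[0,0,0,0],[0,0,0,0]]

```text
clock: 15.05
tool_pos: [0.505, -0.0034, 0.3098]
eef_rot: [0.001, 1.0, -0.0, 0.0]
ft_force: [1.0, -3.2, -1.0]
width: 0.0238
gripper_force: 59.0
```

move_arm:
  plan:
    - [[0,0,-0.05,0],[0,0,0,0],[0,0,0,0]]

```text
clock: 15.42
tool_pos: [0.505, -0.0033, 0.3067]
eef_rot: [0.001, 1.0, -0.0, -0.0]
ft_force: [2.0, -4.0, -4.0]
width: 0.0239
gripper_force: 59.0
```

move_arm:
  plan:
    - [[0,0,-0.05,0],[0,0,0,0],[0,0,0,0]]

```text
clock: 15.8
tool_pos: [0.5046, -0.0031, 0.3029]
eef_rot: [0.001, 1.0, 0.0, -0.001]
ft_force: [3.2, -4.4, -14.3]
width: 0.0236
gripper_force: 59.5
```

The catches are now pulling the lid down. I'll go on to the seal.

move_arm:
  plan:
    - [[0,0,-0.05,0],[0,0,0,0],[0,0,0,0]]

```text
clock: 16.18
tool_pos: [0.5047, -0.003, 0.3008]
eef_rot: [0.001, 1.0, 0.0, -0.0]
ft_force: [2.8, -2.2, -8.1]
width: 0.0236
gripper_force: 60.1
```

move_arm:
  plan:
    - [[0,0,-0.04,0],[0,0,0,0],[0,0,0,0]]

```text
clock: 16.55
tool_pos: [0.5049, -0.003, 0.299]
eef_rot: [0.001, 1.0, 0.0, 0.0]
ft_force: [-0.9, -0.2, 0.2]
width: 0.024
gripper_force: 61.0
```

move_arm:
  plan:
    - [[0,0,-0.03,0],[0,0,0,0],[0,0,0,0]]

```text
clock: 16.92
tool_pos: [0.505, -0.003, 0.2974]
eef_rot: [0.001, 1.0, 0.0, 0.0]
ft_force: [-1.7, 0.1, 6.1]
width: 0.0237
gripper_force: 61.7
```

move_arm:
  plan:
    - [[0,0,-0.02,0],[0,0,0,0],[0,0,0,0],[0,0,0,0]]

```text
clock: 17.42
tool_pos: [0.505, -0.003, 0.2965]
eef_rot: [0.001, 1.0, 0.0, 0.0]
ft_force: [-2.8, 0.6, 10.2]
width: 0.0239
gripper_force: 62.2
```

move_arm:
  plan:
    - [[0,0,0,0],[0,0,0,0],[0,0,0,0],[0,0,0,0],[0,0,0,0],[0,0,0,0],[0,0,0,0],[0,0,0,0]]

```text
clock: 18.42
tool_pos: [0.5049, -0.003, 0.2965]
eef_rot: [0.001, 1.0, 0.0, 0.0]
ft_force: [-2.1, 0.4, 10.7]
width: 0.0238
gripper_force: 62.2
```

Run:
```python
from h import *
s=snap('side','s7');o=observe();print(o['tool_pos'],o['ft_force'])
def cr(im,u,v,w,h,k): return cv2.resize(im[v:v+h,u:u+w],None,fx=k,fy=k,interpolation=cv2.INTER_CUBIC)
cv2.imwrite('pics/c7.png',cr(s,210,170,80,75,8)[:,:,::-1])
```

```text
[ 0.50493912 -0.00301071  0.29651457] [-1.34771382 -0.46121079 10.56279865]
```

View pics/c7.png

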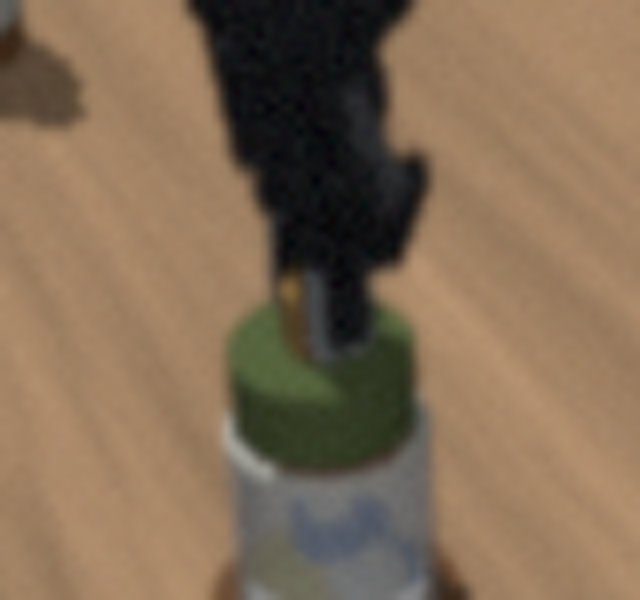

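The lid sits flush and level on the shoulder (rim at crop y≈470, red ring hidden), with a steady 10.6 N push.

```bash
python3 -c "
from rig import job_done
print(job_done())"
```

```text
the job is handed in; nothing more can be done
None
```

The blue tablet is in the tub and the green lid is snapped home; I handed in with the gripper still pressing it onto the seal at about 10.6 N, and did not touch the softener bottle, brush or plant.

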